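Roll the lighting desk's page wheel to the yellow page and load it

ROBOT

A 6-joint arm with a two-finger parallel gripper is mounted at the origin on the work surface. World frame = base frame: x ahead of the robot, y to its left, z up, the work surface at z = 0. Lengths are in mm, angles in degrees, forces in N, time in s.
With the tool pointing down it reaches from about 300 to 850 mm from the base axis. Payload 4.2 kg.
Tool frame: the origin (TCP) lies at the very end of the fingers, on their centre line; the grasp point (between the pads) lies 19 mm behind it; z points along the fingers, y is the line along which they close (so a half turn about z gives the same grasp; the last joint's range is limited). The gripper opens to 91 mm and grips with 3 to 60 N. Pads are 32 mm wide; open, the fingers measure 118 mm over their backs; the gripper's body (76 mm by 178 mm) begins 60 mm behind the grasp point.
Start: joints at [62.624, 18.312, 89.639, -0, 72.044, -1.146], TCP at [254.141, 515.806, 213.976] pointing down, gripper open.
Joint ranges: [-177.97, 177.97], [-48.28, 115.42], [12.27, 149.76], [-77.06, 257.06], [2.81, 150.46], [-146.56, 146.56]. Speed limits (degrees/s): [147.25, 147.25, 180, 180, 180, 180].

INTERFACE

Orientations are given as [roll, pitch, yaw] about the fixed x, y, z axes, in that order (R = Rz(yaw) Ry(pitch) Rx(roll)).
In Python, from workcell import * gives the robot as it stands.
- The arm moves only by the tool move_arm, never from a script. Its argument "motion" is a list of rows, each a list of 3 entries, a list of its own where there are three numbers: the finger opening in mm, from 0 to 91.2, then the shift along the world's x, y, z in units of 25 mm (1.0 is 25 mm), then the turn, a rotation vector about the world's x, y, z in units of 4 degrees (1.0 is 4 degrees). In form: [[grip, [x, y, z], [ax, ay, az]], ...]. A call has 1 to 20 rows; each row shifts and turns the commanded pose from where the row before left it; what a row does not reach is not made up. A row lasts 1/12 s, in which the tool goes at most 41.7 mm and 7.16 degrees, less where a joint would pass 70% of its speed; a pose out of reach is approached as far as the arm can. A call with a number of a shift or a turn outside -1 to 1 is refused whole. A call with a gripper value outside its range is refused whole. The fingers move at their own pace and stop on an object; "grip_force" is the grip in N (left out, the last holds). Time passes only in rows, so rows that do not move let the fingers close. It gives the time, the measured TCP pose, the force, the opening and the grip force at its end, in the units of the state.
- state(): the state, without advancing time (a new reading comes with each control period).
- grab_frame(name): name is "scene" or "top"; returns the picture (420x560x3 uint8, blue, green, red); there is no depth.
- camera_info(name): a dict with "fx", "fy", "cx", "cy" (pixels), "k1" (the pictures are not rectified: a ray, as slopes to the right and down, at radius r is drawn at 1 + k1 r^2 times it, then the intrinsics apply), "rvec" (rotation vector, rad) and "tvec" (3), from world to camera coordinates, as OpenCV has them. Camera axes: x right, y down, z forward; pixel columns grow to the right and rows downward; lengths in mm; the calibration is good to about 2 mm. A picture is of the moment at which its call begins. camera_info takes no time and is no camera call.
- job_done(): hands the job in; it is judged then, once.
The state is a dict: "time_s": time; "qpos": joint angles; "qvel": joint speeds; "effort": joint torques, N m; "ee_pos": TCP position; "ee_rot": TCP orientation; "force": force on the tool from outside, world axes, zero at the start; "torque": the same for the moment, N m; "gripper_width": finger opening in mm; "gripper_force": force on a finger pad.
Only numpy, scipy, OpenCV 4.12 (cv2) and the standard library are available. Lean on these libraries where they do the work, as an engineer would, in place of code of your own. Each camera call takes 0.05 s, during which the arm holds its last target. There are 200 camera calls.

TASK

On the lighting desk, flick the rim of the coloured page wheel with a fingertip, click by click and either way round, until the yellow page rests in its click at the white pointers. Only then press the square blue load key beside it fully down with a fingertip and let it come up again. Nothing is to be picked up: leave the desk standing where it is, and leave its plain black level wheel, its faders and the other things on the table as they are.

Things in the scene. Friction and masses are not known exactly. Their poses are not given: they have to be found in the camera images.
- lighting_desk: Lighting desk: black wedge with dark wooden cheeks, 428 mm wide (y), 250 deep (x), about 4 kg, loose on rubber feet. Origin: centre of its underside; x away from the robot, y left, z up. Its panel slopes up along x by 0.14 rad, 74 mm high in the middle. Six faders on the right; then in one row, to the left, page wheel, load key, level wheel; screen behind. Flat keys and screen are under 6 mm high.
- page_wheel: Thumbwheel with a rubber rim, radius 33 mm, 28 mm wide, its axle level along the desk's y; the top 15 mm stand out of the panel. Origin: middle of the axle. Ten coloured pages round the rim, 20.7 mm apart, black gaps between. It turns endlessly and does not coast; 1.5 N along the rim takes it out of a click, past half a click it snaps to the next, let go it falls into the nearer page.
- page_wheel_crown (a point): Highest point of the page wheel's rim, mid-width, 86 mm above the table, 15 mm above the panel. Fixed to the desk. White pointer bars lie on the panel on both sides of the wheel. A finger pressed on it with 4 to 8 N drags the rim without slip (friction about 1): a level stroke of 20 mm along the desk's x is one click; 13 to 27 mm, then lifting off, also gives one.
- page_turn (a joint): Turn of the page wheel, rad; grows as its top rolls away from the robot (desk's +x). One click is 0.6283. Yellow is at the pointers at 0, 6.283, -6.283 and so on; at 1, 2 .. 9 clicks the page on show is red, white, dark blue, pink, grey, green, brown, light blue, purple. It starts 2 to 8 clicks from 0: yellow is 2 to 5 clicks away the short way round.
- load_key: Load key: square blue push key, 24 mm wide, in the same row as the page wheel, 68 mm to its left (+y of the desk), halfway to the level wheel, standing 10 mm out of the panel. Origin: its middle at panel height. Between its side and either wheel's side are 42 and 44 mm.
- load_key_top (a point): Centre of the load key's top face, 80 mm above the table when it is up (5 mm lower than the wheels' crowns). Moves with the key.
- load_travel (a joint): Travel of the load key, m: 0 up, 0.005 fully down. It moves down along the panel's normal (nearly straight down), springs back by itself; it starts to give at 2 N and is fully down at 4.5 N.
- level_wheel_crown (a point): Highest point of the plain black level wheel, of the same size as the page wheel, no clicks, turns easily; 138 mm to the left of the page wheel. To be left alone.
- level_turn (a joint): Turn of the level wheel, rad, 0 at the start.
- fader1_cap (a point): Top of fader 1's white cap (22 x 11 mm, 14 mm above the panel), counted from the right (-y) end of the desk, 23 mm apart; slides up and down the slope by hand. To be left alone.
- fader2_cap (a point): Top of fader 2's white cap (22 x 11 mm, 14 mm above the panel), counted from the right (-y) end of the desk, 23 mm apart; slides up and down the slope by hand. To be left alone.
- fader3_cap (a point): Top of fader 3's white cap (22 x 11 mm, 14 mm above the panel), counted from the right (-y) end of the desk, 23 mm apart; slides up and down the slope by hand. To be left alone.
- fader4_cap (a point): Top of fader 4's white cap (22 x 11 mm, 14 mm above the panel), counted from the right (-y) end of the desk, 23 mm apart; slides up and down the slope by hand. To be left alone.
- fader5_cap (a point): Top of fader 5's white cap (22 x 11 mm, 14 mm above the panel), counted from the right (-y) end of the desk, 23 mm apart; slides up and down the slope by hand. To be left alone.
- fader6_cap (a point): Top of fader 6's white cap (22 x 11 mm, 14 mm above the panel), counted from the right (-y) end of the desk, 23 mm apart; slides up and down the slope by hand. To be left alone. The nearest to the page wheel: 77 mm to its right.
- mouse: Black computer mouse, 108 x 60 x 35 mm, loose. Origin under its centre, as for all the loose things below.
- remote: Black remote control, 160 x 44 x 18 mm, loose, close behind the desk.
- bodypack: Dark wireless bodypack transmitter, 82 x 62 x 22 mm with a thin 70 mm antenna along its +x, loose, close behind the desk.
- wallet: Brown phone wallet, 150 x 82 x 18 mm, loose, left of the desk.
- mug: White mug, 80 mm across, 92 mm high, loose, right of the desk.
- tape_roll: Roll of black tape lying flat, 104 mm across, 48 mm high, loose, right of the desk.
- tape_measure: Yellow and black tape measure, 72 x 40 x 62 mm, loose, right of the desk.

How it is judged (in metres and radians):
On the way, in this order (a step that is already met when the one before it is completed fails the run):
1. a fingertip is laid on the page wheel's rim (contact force between the fingers and page_wheel above 0.3 N).
2. the yellow page rests at the pointers ((value of joint page_turn between -12.6864 and -12.4464 rad or value of joint page_turn between -6.4032 and -6.1632 rad or value of joint page_turn between -0.12 and 0.12 rad or value of joint page_turn between 6.1632 and 6.4032 rad or value of joint page_turn between 12.4464 and 12.6864 rad or value of joint page_turn between 18.7296 and 18.9696 rad) and velocity of joint page_turn between -0.3 and 0.3 rad/s), for 0.2 s.
3. with the yellow page on show, a fingertip presses the load key fully down ((value of joint page_turn between -12.6864 and -12.4464 rad or value of joint page_turn between -6.4032 and -6.1632 rad or value of joint page_turn between -0.12 and 0.12 rad or value of joint page_turn between 6.1632 and 6.4032 rad or value of joint page_turn between 12.4464 and 12.6864 rad or value of joint page_turn between 18.7296 and 18.9696 rad) and value of joint load_travel above 0.004 m and contact force between the fingers and load_key above 0.5 N).
At the end, for the whole second after the job is handed in: Yellow page at rest at the pointers (within 0.12 rad), load key pressed at least 4 mm after that and up again (under 1 mm); desk within 15 mm of where it stood, level wheel turned less than 0.3 rad, every fader cap and loose thing within 20 mm of its place ((value of joint page_turn between -12.6864 and -12.4464 rad or value of joint page_turn between -6.4032 and -6.1632 rad or value of joint page_turn between -0.12 and 0.12 rad or value of joint page_turn between 6.1632 and 6.4032 rad or value of joint page_turn between 12.4464 and 12.6864 rad or value of joint page_turn between 18.7296 and 18.9696 rad) and velocity of joint page_turn between -0.1 and 0.1 rad/s and value of joint load_travel below 0.001 m and distance of lighting_desk from where it was at the start of the episode below 0.015 m and height (world z) of lighting_desk below 0.006 m and value of joint level_turn between -0.3 and 0.3 rad and distance of each of fader1_cap, fader2_cap, fader3_cap, fader4_cap, fader5_cap, fader6_cap, mouse, remote, bodypack, wallet, mug, tape_roll, tape_measure from where it was at the start of the episode below 0.02 m); the robot touches nothing.
It fails at once if the load key is pressed while another page than yellow is on show (value of joint load_travel above 0.003 m and not (value of joint page_turn between -12.6864 and -12.4464 rad or value of joint page_turn between -6.4032 and -6.1632 rad or value of joint page_turn between -0.12 and 0.12 rad or value of joint page_turn between 6.1632 and 6.4032 rad or value of joint page_turn between 12.4464 and 12.6864 rad or value of joint page_turn between 18.7296 and 18.9696 rad)).
It fails at once if the lighting desk is shoved more than 15 mm or lifted (distance of lighting_desk from where it was at the start of the episode above 0.015 m or height (world z) of lighting_desk above 0.006 m).
It fails at once if the level wheel is turned (not (value of joint level_turn between -0.3 and 0.3 rad)).
It fails at once if a fader is moved (distance of any of fader1_cap, fader2_cap, fader3_cap, fader4_cap, fader5_cap, fader6_cap from where it was at the start of the episode above 0.02 m).
It fails at once if a thing on the table is moved, lifted or carried (distance of any of mouse, remote, bodypack, wallet, mug, tape_roll, tape_measure from where it was at the start of the episode above 0.02 m).
It also fails if it takes over 48 s, if anything falls off the work surface, if the arm or the gripper's body presses on something with over 40 N, if the wrist force passes 120 N, or if a joint passes its speed limit or range.

## Working session

There is one attempt and no reset: what is moved stays moved. The work goes in short steps, Python scripts to look and compute and a tool call to move; the robot and the scene stay as the last step left them, time stands still between calls to the robot, and variables do not carry over. Pictures are saved under pics/ and viewed, at most 10 in all, crops included, and the job is handed in when it is done.

Besides the shell and the picture viewer there is one more tool, called after ">>>" in YAML: its name, and indented under it one key for each argument. move_arm: Moves the arm, as the interface text tells. Shifts and turns lie within -1 to 1; 1 stands for 25 mm of shift or 4 degrees of turn. Its arguments: {"type":"object","properties":{"motion":{"type":"array","items":{"type":"array"}},"grip_force":{"type":"number"}},"required":["motion"]}

```bash
mkdir -p pics
python3 - <<'E'
from workcell import *
import cv2
for n in("scene","top"):
    cv2.imwrite(f"pics/{n}0.png",grab_frame(n)); print(n,camera_info(n))
s=state();print(s['time_s'],s['ee_pos'],s['ee_rot'],s['force'],s['gripper_width'])
E
```

```text
scene {'fx': 407.177284933968, 'fy': 407.177284933968, 'cx': 274.5541121835344, 'cy': 207.40906066350036, 'k1': -0.12489383732458752, 'rvec': array([ 1.53541274,  1.81321259, -0.94106233]), 'tvec': array([ 115.02288316, -245.95497047, 1801.10315766])}
top {'fx': 426.50718887472675, 'fy': 426.50718887472675, 'cx': 281.13700202378055, 'cy': 204.5720945342939, 'k1': 0.022837026783404032, 'rvec': array([ 2.13014429, -2.11645067,  0.20228241]), 'tvec': array([  -7.96989794,  527.51874333, 1213.14775682])}
0.1 [253.94589303 515.40197104 213.21570318] [-1.79910767e+02 -1.44578598e-03  1.53768014e+02] [ 0.31488044 -0.49132366 -0.14747661] 91.19514305892245
```

View pics/scene0.png

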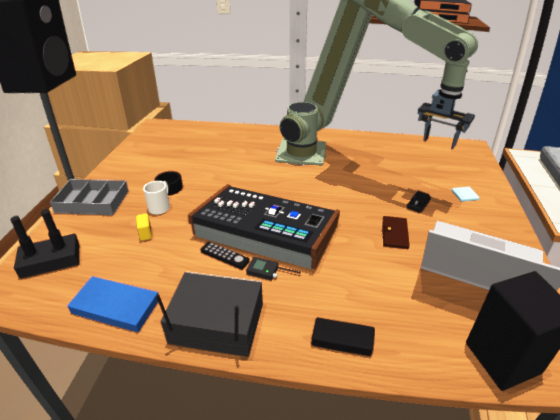

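View pics/top0.png

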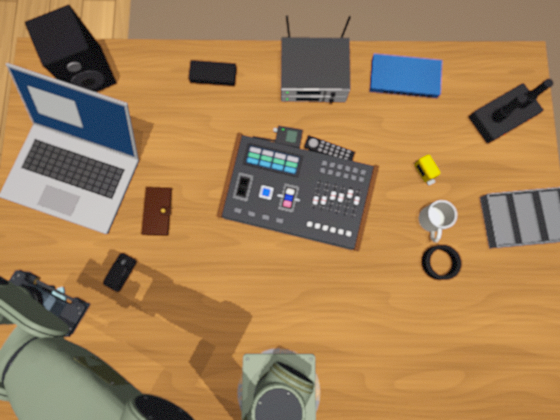

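The scene view shows the desk at about (265,222). In the top view the load key is near (266,192), the page wheel near (289,197) and the level wheel near (243,187). I'll enlarge both views there.

Run:
```python
import cv2,numpy as np
a=cv2.imread('pics/top0.png')[165:225,225:325]; b=cv2.imread('pics/scene0.png')[185:245,240:340]
f=lambda i:cv2.resize(i,(800,300) if 0 else (500,300),interpolation=cv2.INTER_CUBIC)
cv2.imwrite('pics/z0.png',np.vstack([f(a),f(b)]))
```

```text
(no output)
```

View pics/z0.png

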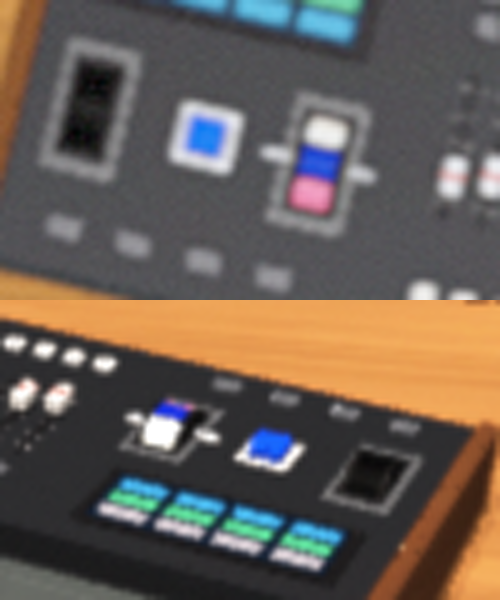

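The page on show, between the pointers in the top crop, is dark blue (3 clicks). White is behind it and pink nearer the robot, which matches the given order. So it takes 3 clicks with the top moving toward the robot (-x). Next I'll triangulate the key and the wheel.

```bash
cat > h.py <<'E'
from workcell import *
import cv2,numpy as np
def ray(n,p):
    c=camera_info(n); d=np.array([(p[0]-c['cx'])/c['fx'],(p[1]-c['cy'])/c['fy']]); u=d.copy()
    for _ in range(20): u=d/(1+c['k1']*(u@u))
    R=cv2.Rodrigues(c['rvec'])[0]; v=R.T@np.r_[u,1]
    return -R.T@c['tvec'],v/np.linalg.norm(v)
def plane(n,p,z):
    o,v=ray(n,p); return o+v*(z-o[2])/v[2]
def tri(p,q):
    (o,a),(s,b)=ray('top',p),ray('scene',q)
    t=np.linalg.lstsq(np.c_[a,-b],s-o,rcond=None)[0]
    P,Q=o+t[0]*a,s+t[1]*b; return (P+Q)/2,np.linalg.norm(P-Q)
def pix(n,p,z=0):
    c=camera_info(n); 
    X=cv2.Rodrigues(c['rvec'])[0]@np.array(p)+c['tvec']; u=X[:2]/X[2]; u=u*(1+c['k1']*(u@u))
    return u*c['fx']+[c['cx'],c['cy']]
E
python3 - <<'E'
from h import *
np.set_printoptions(precision=1,suppress=True)
box={'top':(225,165,325,225),'scene':(240,185,340,220)}
r={}
for n,(x0,y0,x1,y1) in box.items():
    im=cv2.imread(f'pics/{n}0.png')[y0:y1,x0:x1]; h=cv2.cvtColor(im,cv2.COLOR_BGR2HSV)
    m=cv2.inRange(h,(105,170,90),(125,255,255))
    k,l,s,c=cv2.connectedComponentsWithStats(m)
    for i in range(1,k):
        if s[i,4]>6: print(n,c[i]+[x0,y0],s[i],cv2.mean(h,(l==i).astype('u1')*255)[:3])
# desk edges at table/panel in top
for p in[(238,137),(220,215),(377,168),(357,246)]: print(p,plane('top',p,74))
for p,z in[((266,192),80),((288.6,197.6),86),((243.3,186.6),86),((279.5,195.6),71),((298,199.6),71),]: print(p,plane('top',p,z))
E
```

```text
top [265.5 191.8] [38 24  6  6 29] (107.0, 210.58620689655172, 242.24137931034483)
top [288.3 197.1] [60 30  8  6 34] (114.0, 198.88235294117646, 202.7941176470588)
scene [273.5 206.8] [31 21  6  3 12] (116.91666666666666, 205.16666666666666, 209.83333333333331)
scene [293.8 213.2] [51 26  7  6 34] (111.41176470588235, 219.91176470588235, 232.0)
(238, 137) [727.8 125.8  74. ]
(220, 215) [491.1 171.8  74. ]
(377, 168) [ 634.6 -286.6   74. ]
(357, 246) [ 404.2 -221.4   74. ]
(266, 192) [558.7  39.7  80. ]
(288.6, 197.6) [541.3 -25.9  86. ]
(243.3, 186.6) [572.9 105.4  86. ]
(279.5, 195.6) [550.2   0.4  71. ]
(298, 199.6) [538.6 -53.6  71. ]
```

Run:
```python
from h import *
np.set_printoptions(precision=1,suppress=True)
print('key',tri((265.7,191.9),(294.3,213.0)),'page',tri((288.4,197.3),(273.9,207)))
for n,p in(('k',(559,39.7,80)),('c',(541.5,-26,86)),('c+',(550,-28,86))): print(n,pix('top',p),pix('scene',p))
s=state();print(s['ee_pos'],s['ee_rot'])
R=cv2.Rodrigues(camera_info('top')['rvec'])[0];print(R)
```

```text
key (array([559.2,  43.2,  77.8]), np.float64(5.095212874327914)) page (array([542.8, -24.4,  82.4]), np.float64(2.032089171247293))
k [266.  191.9] [292.5 212.3]
c [288.6 197.5] [273.2 205.8]
c+ [289.3 194.6] [272.1 207.3]
[253.9 515.4 213.2] [-179.9   -0.   153.8]
[[ 0.  -1.   0. ]
 [-1.  -0.  -0.2]
 [ 0.2 -0.  -1. ]]
```

>>> move_arm:
  motion:
    - [0,[0.5,-1,0],[0,0,0]]
    - [0,[0.5,-1,0],[0,0,0.2]]
    - [0,[0.5,-1,0],[0,0,0.2]]
    - [0,[0.5,-1,0],[0,0,0.2]]
    - [0,[0.5,-1,0],[0,0,0.2]]
    - [0,[0.5,-1,0],[0,0,0.2]]
    - [0,[0.5,-1,0],[0,0,0.2]]
    - [0,[0.5,-1,0],[0,0,0.2]]
    - [0,[0.5,-1,0],[0,0,0.2]]
    - [0,[0.5,-1,0],[0,0,0.2]]
    - [0,[0.5,-1,0],[0,0,0.2]]
    - [0,[0.5,-1,0],[0,0,0.2]]
    - [0,[0.5,-1,0],[0,0,0.2]]
    - [0,[0.5,-1,0],[0,0,0.2]]
    - [0,[0.5,-1,0],[0,0,0.2]]
    - [0,[0.5,-1,0],[0,0,0.2]]
    - [0,[0.5,-1,0],[0,0,0.2]]
    - [0,[0.5,-1,0],[0,0,0]]
    - [0,[0.5,-1,0],[0,0,0]]
    - [0,[0.5,-1,0],[0,0,0]]
  grip_force: 10

```text
time_s: 1.77
ee_pos: [504.3, 14.5, 213.6]
ee_rot: [180.0, -0.0, 166.6]
force: [0.3, 0.2, 0.5]
gripper_width: 0.9
gripper_force: 0.0
```

>>> move_arm:
  motion:
    - [0,[0.5,-0.4,-0.2],[0,0,0]]
    - [0,[0.5,-0.4,-0.8],[0,0,0]]
    - [0,[0.5,-0.4,-0.8],[0,0,0]]
    - [0,[0.4,-0.48,-0.8],[0,0,0]]
    - [0,[0,0,-0.8],[0,0,0]]
    - [0,[0,0,-0.6],[0,0,0]]
    - [0,[0,0,0],[0,0,0]]
    - [0,[0,0,0],[0,0,0]]

```text
time_s: 2.43
ee_pos: [551.1, -25.8, 113.0]
ee_rot: [-180.0, -0.1, 166.6]
force: [-0.2, -0.6, -0.2]
gripper_width: 0.4
gripper_force: 0.0
```

Run:
```python
from h import *
a=grab_frame('top')[165:225,225:325]; b=grab_frame('scene')[165:225,230:330]
f=lambda i:cv2.resize(i,(500,300),interpolation=cv2.INTER_CUBIC)
cv2.imwrite('pics/z1.png',np.vstack([f(a),f(b)]));s=state();print(s['ee_pos'],s['force'],s['time_s'])
```

```text
[552.33559864 -25.82592708 114.84018428] [ 0.80362699  0.28328454 -0.09031325] 2.5333
```

View pics/z1.png

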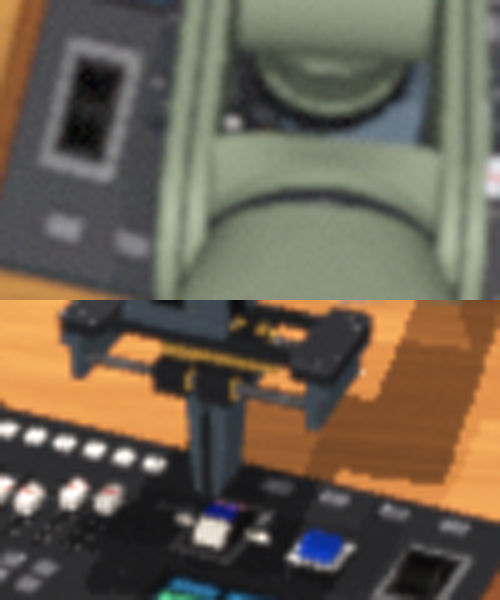

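The top view is blocked by the arm. In the scene view the closed finger is over the page wheel's row, tip around (272,200) in full-picture pixels, with the key clear of it. I'll come down gently.

>>> move_arm:
  motion:
    - [0,[0,0,-0.5],[0,0,0]]
    - [0,[0,0,-0.4],[0,0,0]]
    - [0,[0,0,-0.1],[0,0,0]]
    - [0,[0,0,-0.06],[0,0,0]]
    - [0,[0,0,0],[0,0,0]]
    - [0,[0,0,0],[0,0,0]]

```text
time_s: 3.03
ee_pos: [552.0, -26.2, 88.0]
ee_rot: [180.0, 0.0, 166.6]
force: [-0.5, -0.1, -0.7]
gripper_width: 0.4
gripper_force: 0.0
```

>>> move_arm:
  motion:
    - [0,[0,0,-0.04],[0,0,0]]
    - [0,[0,0,0],[0,0,0]]
    - [0,[0,0,0],[0,0,0]]

```text
time_s: 3.28
ee_pos: [551.8, -26.2, 86.7]
ee_rot: [180.0, 0.0, 166.6]
force: [-0.3, 0.1, 0.4]
gripper_width: 0.4
gripper_force: 0.0
```

>>> move_arm:
  motion:
    - [0,[0,0,-0.04],[0,0,0]]
    - [0,[0,0,0],[0,0,0]]
    - [0,[0,0,0],[0,0,0]]

```text
time_s: 3.53
ee_pos: [551.9, -26.2, 85.9]
ee_rot: [180.0, 0.0, 166.6]
force: [-0.6, -0.0, 2.8]
gripper_width: 0.4
gripper_force: 1.6
```

>>> move_arm:
  motion:
    - [0,[0,0,-0.04],[0,0,0]]
    - [0,[0,0,0],[0,0,0]]
    - [0,[0,0,0],[0,0,0]]

```text
time_s: 3.78
ee_pos: [552.3, -26.3, 85.8]
ee_rot: [180.0, 0.1, 166.6]
force: [-1.4, -0.3, 8.7]
gripper_width: 0.2
gripper_force: 4.2
```

>>> move_arm:
  motion:
    - [0,[0,0,-0.0],[0,0,0]]
    - [0,[-0.1,0.024,0.012],[0,0,0]]
    - [0,[-0.1,0.024,0],[0,0,0]]
    - [0,[-0.1,0.024,0],[0,0,0]]
    - [0,[-0.1,0.024,0],[0,0,0]]
    - [0,[-0.1,0.024,0],[0,0,0]]

```text
time_s: 4.28
ee_pos: [540.1, -23.4, 85.8]
ee_rot: [180.0, 0.2, 166.6]
force: [0.8, -0.7, 7.6]
gripper_width: 0.2
gripper_force: 3.6
```

>>> move_arm:
  motion:
    - [0,[-0.1,0.024,0],[0,0,0]]
    - [0,[-0.1,0.024,0],[0,0,0]]
    - [0,[-0.1,0.024,0],[0,0,0]]
    - [0,[0,0,0],[0,0,0]]

```text
time_s: 4.62
ee_pos: [531.8, -21.4, 85.7]
ee_rot: [180.0, 0.1, 166.6]
force: [-0.5, -0.4, 6.7]
gripper_width: 0.5
gripper_force: 3.5
```

>>> move_arm:
  motion:
    - [0,[0,0,0.3],[0,0,0]]
    - [0,[0,0,0.5],[0,0,0]]
    - [0,[0,0,0.4],[0,0,0]]
    - [0,[0,0,0],[0,0,0]]

```text
time_s: 4.95
ee_pos: [532.8, -21.4, 116.7]
ee_rot: [180.0, 0.2, 166.6]
force: [0.3, -1.1, 0.3]
gripper_width: 0.7
gripper_force: 0.0
```

Run:
```python
from h import *
b=grab_frame('scene')[185:225,240:310]
cv2.imwrite('pics/z2.png',cv2.resize(b,(560,320),interpolation=cv2.INTER_CUBIC))
```

```text
(no output)
```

View pics/z2.png

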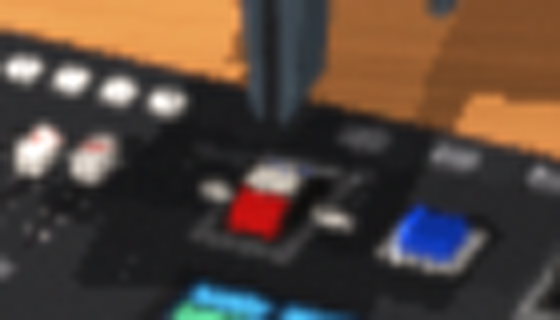

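One click was made: white (about (274,207)) is now at the pointers and red is behind it. I'll repeat the stroke twice.

>>> move_arm:
  motion:
    - [0,[0.4,-0.096,0],[0,0,0]]
    - [0,[0.4,-0.096,0],[0,0,0]]
    - [0,[0,0,-0.6],[0,0,0]]
    - [0,[0,0,-0.4],[0,0,0]]
    - [0,[0,0,-0.12],[0,0,0]]
    - [0,[0,0,-0.08],[0,0,0]]
    - [0,[0,0,0],[0,0,0]]
    - [0,[0,0,0],[0,0,0]]

```text
time_s: 5.67
ee_pos: [552.5, -26.6, 85.8]
ee_rot: [-180.0, 0.1, 166.6]
force: [-2.1, -0.5, 8.6]
gripper_width: 0.3
gripper_force: 4.4
```

>>> move_arm:
  motion:
    - [0,[-0.1,0.024,0],[0,0,0]]
    - [0,[-0.1,0.024,0],[0,0,0]]
    - [0,[-0.1,0.024,0],[0,0,0]]
    - [0,[-0.1,0.024,0],[0,0,0]]
    - [0,[-0.1,0.024,0],[0,0,0]]
    - [0,[-0.1,0.024,0],[0,0,0]]
    - [0,[-0.1,0.024,0],[0,0,0]]
    - [0,[-0.1,0.024,0],[0,0,0]]
    - [0,[0,0,0],[0,0,0]]

```text
time_s: 6.42
ee_pos: [531.9, -21.6, 85.6]
ee_rot: [-180.0, 0.0, 166.6]
force: [-2.1, -0.0, 8.8]
gripper_width: 0.6
gripper_force: 4.3
```

>>> move_arm:
  motion:
    - [0,[0,0,0.3],[0,0,0]]
    - [0,[0,0,0.5],[0,0,0]]
    - [0,[0,0,0.4],[0,0,0]]
    - [0,[0,0,0],[0,0,0]]

```text
time_s: 6.75
ee_pos: [533.1, -21.5, 116.6]
ee_rot: [180.0, 0.2, 166.6]
force: [1.0, -0.1, 0.7]
gripper_width: 0.5
gripper_force: 0.0
```

Run:
```python
from h import *
b=grab_frame('scene')[185:225,240:310]
cv2.imwrite('pics/z3.png',cv2.resize(b,(560,320),interpolation=cv2.INTER_CUBIC))
```

```text
(no output)
```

View pics/z3.png

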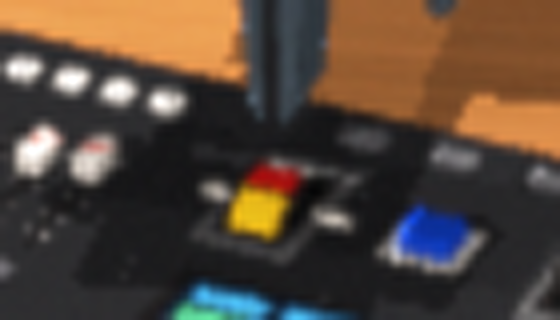

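Red is at the pointers and yellow is behind it, so one click is left.

>>> move_arm:
  motion:
    - [0,[0.4,-0.096,0],[0,0,0]]
    - [0,[0.4,-0.096,0],[0,0,0]]
    - [0,[0,0,-0.6],[0,0,0]]
    - [0,[0,0,-0.4],[0,0,0]]
    - [0,[0,0,-0.12],[0,0,0]]
    - [0,[0,0,-0.07],[0,0,0]]
    - [0,[0,0,0],[0,0,0]]
    - [0,[0,0,0],[0,0,0]]

```text
time_s: 7.47
ee_pos: [552.3, -26.5, 85.8]
ee_rot: [-180.0, 0.1, 166.6]
force: [-2.2, -0.0, 8.9]
gripper_width: 0.7
gripper_force: 3.8
```

>>> move_arm:
  motion:
    - [0,[-0.1,0.024,0],[0,0,0]]
    - [0,[-0.1,0.024,0],[0,0,0]]
    - [0,[-0.1,0.024,0],[0,0,0]]
    - [0,[-0.1,0.024,0],[0,0,0]]
    - [0,[-0.1,0.024,0],[0,0,0]]
    - [0,[-0.1,0.024,0],[0,0,0]]
    - [0,[-0.1,0.024,0],[0,0,0]]
    - [0,[-0.1,0.024,0],[0,0,0]]
    - [0,[0,0,0],[0,0,0]]

```text
time_s: 8.22
ee_pos: [531.7, -21.6, 85.7]
ee_rot: [-180.0, 0.0, 166.6]
force: [-2.3, -0.9, 7.6]
gripper_width: 0.8
gripper_force: 3.7
```

>>> move_arm:
  motion:
    - [0,[0,0,0.3],[0,0,0]]
    - [0,[0,0,0.5],[0,0,0]]
    - [0,[0,0,0.4],[0,0,0]]
    - [0,[0,0,0],[0,0,0]]
    - [0,[0,0,0],[0,0,0]]
    - [0,[0,0,0],[0,0,0]]

```text
time_s: 8.72
ee_pos: [531.3, -21.4, 114.6]
ee_rot: [-180.0, -0.1, 166.6]
force: [0.2, -1.4, 0.2]
gripper_width: 0.6
gripper_force: 0.0
```

Run:
```python
from h import *
b=grab_frame('scene')[185:225,240:310]
cv2.imwrite('pics/z4.png',cv2.resize(b,(560,320),interpolation=cv2.INTER_CUBIC))
```

```text
(no output)
```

View pics/z4.png

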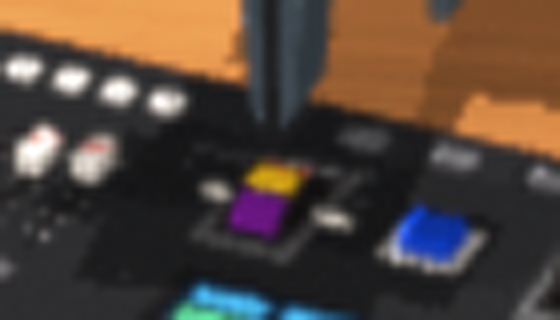

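Yellow (about (274,207)) is at the pointers and nothing else has moved. Now over to the load key.

>>> move_arm:
  motion:
    - [0,[0.28,0.62,0],[0,0,0]]
    - [0,[0.28,0.62,0],[0,0,0]]
    - [0,[0.28,0.62,0],[0,0,0]]
    - [0,[0.28,0.62,0],[0,0,0]]
    - [0,[0,0,-0.6],[0,0,0]]
    - [0,[0,0,-0.4],[0,0,0]]
    - [0,[0,0,-0.2],[0,0,0]]
    - [0,[0,0,0],[0,0,0]]

```text
time_s: 9.43
ee_pos: [558.2, 40.3, 83.2]
ee_rot: [-179.9, -0.2, 166.6]
force: [0.2, 0.6, 0.7]
gripper_width: 1.0
gripper_force: 0.0
```

>>> move_arm:
  motion:
    - [0,[0,0,-0.1],[0,0,0]]
    - [0,[0,0,-0.1],[0,0,0]]
    - [0,[0,0,0],[0,0,0]]
    - [0,[0,0,0],[0,0,0]]

```text
time_s: 9.77
ee_pos: [559.8, 40.2, 80.6]
ee_rot: [-180.0, 0.0, 166.6]
force: [-1.0, -1.1, 2.5]
gripper_width: 0.1
gripper_force: 1.3
```

>>> move_arm:
  motion:
    - [0,[0,0,-0.08],[0,0,0]]
    - [0,[0,0,0],[0,0,0]]
    - [0,[0,0,0],[0,0,0]]

```text
time_s: 10.02
ee_pos: [560.1, 40.2, 78.5]
ee_rot: [-180.0, 0.1, 166.6]
force: [-0.3, -2.8, 4.9]
gripper_width: 0.7
gripper_force: 1.9
```

>>> move_arm:
  motion:
    - [0,[0,0,-0.06],[0,0,0]]
    - [0,[0,0,0],[0,0,0]]
    - [0,[0,0,0],[0,0,0]]

```text
time_s: 10.27
ee_pos: [560.2, 40.2, 77.0]
ee_rot: [-180.0, 0.1, 166.6]
force: [-0.2, -2.9, 5.9]
gripper_width: 0.6
gripper_force: 2.8
```

>>> move_arm:
  motion:
    - [0,[0,0,-0.05],[0,0,0]]
    - [0,[0,0,0],[0,0,0]]
    - [0,[0,0,0],[0,0,0]]

```text
time_s: 10.52
ee_pos: [560.3, 40.2, 76.8]
ee_rot: [-180.0, 0.1, 166.6]
force: [-2.1, -4.0, 11.0]
gripper_width: 0.8
gripper_force: 5.8
```

The key bottomed out at 11 N, 5 mm below first contact. I'll lift off and check.

>>> move_arm:
  motion:
    - [0,[0,0,0.2],[0,0,0]]
    - [0,[0,0,0.4],[0,0,0]]
    - [0,[0,0,0.8],[0,0,0]]
    - [0,[0,0,1],[0,0,0]]
    - [0,[0,0,1],[0,0,0]]
    - [0,[0,0,1],[0,0,0]]
    - [0,[-0.8,0.8,0.8],[0,0,0]]
    - [0,[-0.8,1,0],[0,0,0]]
    - [0,[-0.8,1,0],[0,0,0]]
    - [0,[-0.8,1,0],[0,0,0]]
    - [0,[-0.8,1,0],[0,0,0]]
    - [0,[-0.5,1,0],[0,0,0]]
    - [0,[-0.5,1,0],[0,0,0]]
    - [0,[-0.5,1,0],[0,0,0]]
    - [0,[-0.5,1,0],[0,0,0]]
    - [0,[-0.3,1,0],[0,0,0]]
    - [0,[0,0.8,0],[0,0,0]]
    - [0,[0,0,0],[0,0,0]]
    - [0,[0,0,0],[0,0,0]]
    - [0,[0,0,0],[0,0,0]]

```text
time_s: 12.18
ee_pos: [401.7, 305.1, 205.0]
ee_rot: [-179.9, -0.1, 166.6]
force: [0.6, -0.2, -0.5]
gripper_width: 0.7
gripper_force: 0.0
```

Run:
```python
from h import *
a=grab_frame('top');d=cv2.absdiff(a,cv2.imread('pics/top0.png'))
cv2.imwrite('pics/z5.png',np.vstack([cv2.resize(a[165:225,225:325],(500,300),interpolation=cv2.INTER_CUBIC),cv2.resize(np.clip(d[120:255,205:430].astype(int)*3,0,255).astype('u1'),(500,300))]))
s=state();print(s['time_s'],s['ee_pos'],s['force'])
```

```text
12.2333 [401.9033074  304.75920157 205.0632862 ] [ 0.80906001 -0.23293448  0.74824448]
```

View pics/z5.png

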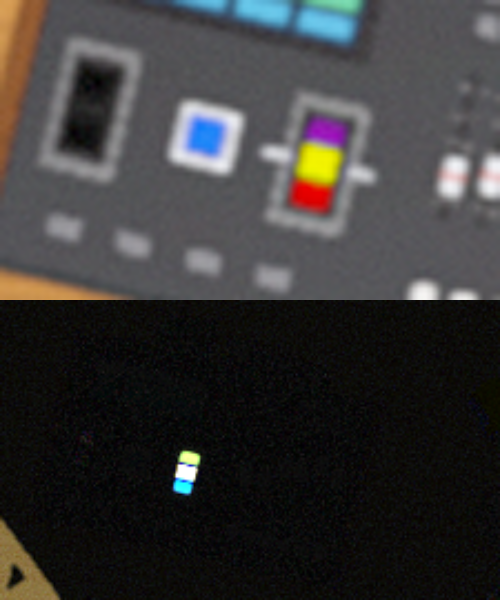

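In the top crop, yellow sits between the pointers at (288.6,197.6). The difference picture shows that, around the desk, only the page colours changed (the patch at lower left is the arm).

```bash
python3 -c "
from workcell import *
print(job_done())"
```

```text
the job is handed in; nothing more can be done
None
```

I turned the page wheel three clicks to yellow, pressed the load key fully down and released it; the desk and the things around it show no movement in the last picture, and the job is handed in (no verdict was returned).

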